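# Stack a panel blank

### The job

The blue panel blank lies too flat to be picked up: slide it flat along the wooden board until it sticks well out over the board's open front edge, without letting it fall, and take it there by its long sides. Lower it, do not drop it, onto the grey panels in the red tray with its far end between the tray's walls, let go of it, and then push it home until it meets the tray's rear stop, flat and flush on the stack. Leave the grey panels stacked at the stop, and do not disturb the yellow bin, the pliers or the jar.

Things in the scene. Friction and masses are not known exactly. Their poses are not given: they have to be found in the camera images.
- panel: Blue aluminium plate 110 x 56 x 3 mm (x, y, z), 35 to 70 g. Origin at the centre of its underside, x along its length, pointing as the board's. It starts in the board's channel, front end 10 to 35 mm behind the open edge. Shut fingertips pressed on it with about 5 N or more drag it along. It tips off if its origin passes the edge.
- board: Fixed wooden block 180 x 90 x 45 mm (x, y, z); origin at the centre of its underside. Its top is a channel along x, 62 mm wide, between two aluminium rails 8 mm wide, 9 mm high; a bar 9 mm high closes the rear (inner face at x = +84 mm); the front (x = -90 mm, towards the robot) is open, with free space below it down to the bench.
- board_edge (a point): Middle of the open front edge of the board's top, 45 mm above the bench; axes as the board's (panel slides out towards -x).
- tray: Fixed red stacking tray, a 40 mm high block with walls. Origin at the underside, below point tray_home. Floor 40 mm up, from x = -47 mm (open front, to the robot) to the rear stop's face at x = +55 mm (stop 16 mm high). Side walls x = -47 to +63 mm, 63 mm apart inside, 11 mm high, flaring out above that to 26 mm over the floor, 84 mm wide overall.
- tray_home (a point): Where the blue panel's origin must end: on the two grey panels, 46 mm above the bench, far end at the rear stop. Its front end then sticks 8 mm out of the tray. Axes as the tray's. Sliding the panel on the stack takes under 1 N, so a rise to some newtons tells the stop.
- stack_low: Lower grey panel, loose, same size as the blue one, lying on the tray's floor at the rear stop. Origin at the centre of its underside.
- stack_high: Upper grey panel, loose, same size, lying on the lower one at the rear stop. Origin at the centre of its underside.
- parts_bin: Bystander: yellow open bin 100 x 60 x 32 mm, loose on the bench. Origin at the centre of its underside.
- pliers: Bystander: pliers with orange handles, about 145 mm long, 12 mm high, lying on the bench. Origin under the joint, x towards the jaws.
- jar: Bystander: small jar 48 mm wide, 60 mm high, standing on the bench. Origin at the centre of its underside.
Not all that is in view belongs to the job. What is shaped like the stack_high but orange or pink is not meant. There is more than one size of the board; the one meant has the size given above.

How it is judged:
On the way, in this order (a step that is already met when the one before it is completed fails the run):
1. the blue panel lies flat on the board and sticks out at least 20 mm over its open front edge (x of panel in the frame of board_edge between -0.002 and 0.035 m and z of panel in the frame of board_edge between -0.002 and 0.002 m and y of panel in the frame of board_edge between -0.006 and 0.006 m and angle between panel's own z axis and vertical below 0.05 rad), for 0.2 s.
2. the blue panel lies flat on the grey panels between the tray's walls, not yet home (more than 5 mm short of it), and let go (z of panel in the frame of tray_home between -0.002 and 0.0025 m and y of panel in the frame of tray_home between -0.005 and 0.005 m and angle between panel's own z axis and vertical below 0.05 rad and angle between the x axis of panel and the x axis of tray, either way round below 0.08 rad and x of panel in the frame of tray_home between -0.06 and -0.005 m and contact force between the fingers and panel below 0.05 N), for 0.2 s.
At the end, for the whole second after the job is handed in: The blue panel lies flat on the two grey panels in the tray, its far end within 3 mm of the rear stop and between the walls, at rest and let go; the two grey panels are still stacked under it within 4 mm of the stop (z of panel in the frame of tray_home between -0.002 and 0.0025 m and y of panel in the frame of tray_home between -0.005 and 0.005 m and angle between panel's own z axis and vertical below 0.05 rad and angle between the x axis of panel and the x axis of tray, either way round below 0.08 rad and x of panel in the frame of tray_home between -0.003 and 0.002 m and x of stack_low in the frame of tray_home between -0.004 and 0.004 m and z of stack_low in the frame of tray_home between -0.008 and -0.004 m and x of stack_high in the frame of tray_home between -0.004 and 0.004 m and z of stack_high in the frame of tray_home between -0.005 and -0.001 m and linear speed of panel below 0.02 m/s and contact force between the fingers and panel below 0.05 N); the robot touches nothing.
It fails at once if the blue panel falls off: its origin comes below 25 mm above the bench (height (world z) of panel below 0.025 m).
It fails at once if the blue panel is let go more than 10 mm above its place on the stack (dropped) (z of panel in the frame of tray_home above 0.01 m and horizontal distance between panel and tray_home below 0.1 m and contact force between anything else and panel below 0.01 N).
It fails at once if a bystander is moved more than 15 mm (distance of any of parts_bin, pliers, jar from where it was at the start of the episode above 0.015 m).
It also fails if it takes over 59 s, if anything falls off the work surface, if the arm or the gripper's body presses on something with over 40 N, if the wrist force passes 120 N, or if a joint passes its speed limit or range.

### The arm

A 6-joint arm with a two-finger parallel gripper is mounted at the origin on the work surface. World frame = base frame: x ahead of the robot, y to its left, z up, the work surface at z = 0. Lengths are in m, angles in rad, forces in N, time in s.
With the tool pointing down it reaches from about 0.35 to 0.85 m from the base axis. Payload 8.1 kg.
Tool frame: the origin (TCP) lies on the mounting face of the last link; the fingertips stand 186 mm ahead of it and the grasp point (between the pads) lies 167 mm ahead of it; z points along the fingers, y is the line along which they close (so a half turn about z gives the same grasp; the last joint's range is limited). The gripper opens to 93 mm and grips with 3 to 60 N. Pads are 15 mm wide; open, the fingers measure 128 mm over their backs; the gripper's body (75 mm by 188 mm) begins 65 mm behind the grasp point.
Start: joints at [1.048, 0.13, 1.488, -0, 1.523, -0.085], TCP at [0.254, 0.543, 0.405] pointing down, gripper open.
Joint ranges: [-2.96, 2.96], [-0.89, 2.26], [0.02, 2.5], [-1.34, 4.48], [0, 2.73], [-2.66, 2.66]. Speed limits (rad/s): [2.39, 2.39, 2.79, 3.14, 3.14, 3.14].

### API

Orientations are given as a rotation vector (axis times angle).
In Python, from plant import read_state, read_camera, camera_params, close_job gives the robot as it stands. The module is installed in compiled form; this text tells all that it offers.
- The arm moves only by the tool servo_tool, never from a script. Its argument "increments" is a list of rows, each an object with "slide": the shift along the tool's x, y, z in mm, a list of three; "dr": the turn, a rotation vector about the tool's x, y, z in rad, a list of three; "jaw": the closure, from 0 (fully open) to 1 (shut). In form: [{"slide": [x, y, z], "dr": [ax, ay, az], "jaw": jaw}, ...]. A call has 1 to 20 rows; each row is the pose to reach, as a shift and turn from the pose commanded when the call began, along the tool's axes at that moment; what a row does not reach only later rows make up. A row lasts 1/10 s, in which the tool goes at most 50 mm and 8.59 degrees, less where a joint would pass 70% of its speed; a pose out of reach is approached as far as the arm can. A call with a gripper value outside its range is refused whole. The fingers move at their own pace and stop on an object; "force" is the grip in N (left out, the last holds). Time passes only in rows, so rows that repeat a pose let the fingers close. It gives the time, the measured TCP pose, the force, the opening and the grip force at its end, in the units of the state.
- read_state(): the state, without advancing time (a new reading comes with each control period).
- read_camera(name): name is "side" or "top" or "wrist"; returns (picture, depth): 384x512x3 uint8, red, green, blue; 384x512 float32, m along the optical axis (not along the pixel's ray), 0 where there is no reading.
- camera_params(name): a dict with "fx", "fy", "cx", "cy" (pixels), "k1" (the pictures are not rectified: a ray, as slopes to the right and down, at radius r is drawn at 1 + k1 r^2 times it, then the intrinsics apply), "rvec" (rotation vector, rad) and "tvec" (3), from world to camera coordinates, as OpenCV has them. Camera axes: x right, y down, z forward; pixel columns grow to the right and rows downward; lengths in m; the calibration is good to about 2 mm. A picture is of the moment at which its call begins: read the wrist's pose just before it. camera_params takes no time and is no camera call; for the wrist camera it gives the pose at the moment of the call.
- close_job(): hands the job in; it is judged then, once.
The state is a dict: "t": time; "q": joint angles; "dq": joint speeds; "joint_torque": joint torques, N m; "tool_pos": TCP position; "orientation": TCP orientation; "force": force on the tool from outside, world axes, zero at the start; "wrist_torque": the same for the moment, N m; "opening": finger opening in m; "gripper_force": force on a finger pad.
Only numpy, scipy, OpenCV 4.12 (cv2) and the standard library are available. Lean on these libraries where they do the work, as an engineer would, in place of code of your own. Each camera call takes 0.05 s, during which the arm holds its last target. There are 200 camera calls.

## Working session

There is one attempt and no reset: what is moved stays moved. The work goes in short steps, Python scripts to look and compute and a tool call to move; the robot and the scene stay as the last step left them, time stands still between calls to the robot, and variables do not carry over. Pictures are saved under pics/ and viewed, at most 10 in all, crops included, and the job is handed in when it is done.

Besides the shell and the picture viewer there is one more tool, called after "Emit:" in YAML: its name, and indented under it one key for each argument. servo_tool: Moves the arm, as the interface text tells. Its arguments: {"type":"object","properties":{"increments":{"type":"array"},"force":{"type":"number"}},"required":["increments"]}

```bash
mkdir -p pics
cat > h.py <<'E'
import numpy as np, cv2
from scipy.spatial.transform import Rotation as R
from plant import read_state, read_camera, camera_params
def grab(n):
    p=camera_params(n); im,d=read_camera(n)
    K=np.array([[p['fx'],0,p['cx']],[0,p['fy'],p['cy']],[0,0,1.]])
    v,u=np.mgrid[0:384,0:512]
    pts=np.stack([u,v],-1).reshape(-1,1,2).astype(float)
    s=cv2.undistortPoints(pts,K,np.array([p['k1'],0,0,0.])).reshape(384,512,2)
    c=np.dstack([s*d[...,None],d])
    Rm=R.from_rotvec(np.ravel(p['rvec'])).as_matrix()
    W=(c-np.ravel(p['tvec']))@Rm
    W[d==0]=np.nan
    return im,W
def save(n,im): cv2.imwrite('pics/'+n+'.png',im[...,::-1])
E
python3 - <<'E'
from h import *
for n in('top','side'):
    im,W=grab(n); np.savez(n,im=im,W=W); save(n,im)
s=read_state(); print(s)
a=np.load('top.npz')['im'];b=np.load('side.npz')['im']
E
```

```text
{'t': 0.1, 'q': array([ 1.04759484e+00,  1.31096652e-01,  1.48917274e+00,  3.14313854e-05,
        1.52301409e+00, -8.54123334e-02]), 'dq': array([-0.00090476, -0.00092894, -0.00169782, -0.00060134, -0.00061998,
        0.00011819]), 'joint_torque': array([ 6.38261135e-04, -5.61340177e+01, -4.93097270e+01,  7.69765559e-02,
        2.90962838e-02, -5.55309066e-05]), 'tool_pos': array([0.25423966, 0.54324286, 0.40378422]), 'orientation': array([-6.82084687e-01, -3.06610297e+00,  2.51870117e-03]), 'force': array([-0.08533364, -0.13659749,  0.5571097 ]), 'wrist_torque': array([-0.00957414, -0.01289281, -0.00141968]), 'gripper_force': 0.0, 'opening': 0.09287162561927577}
```

View pics/top.png

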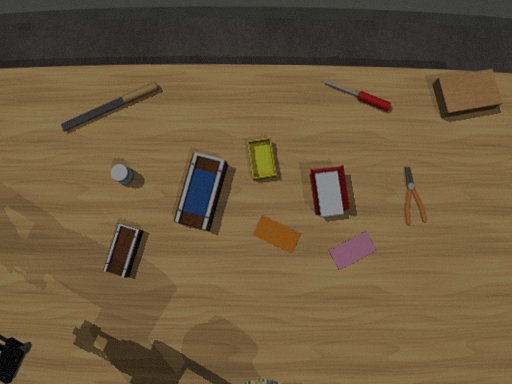

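View pics/side.png

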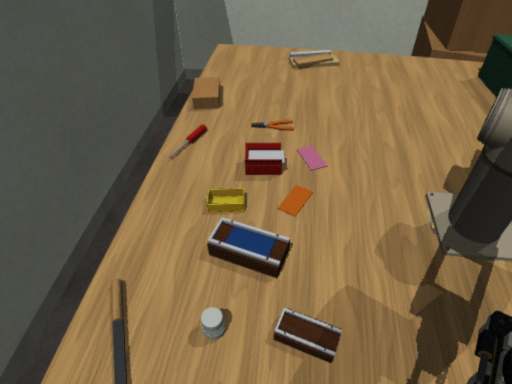

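The top picture shows the large board with the blue panel at about (202,192) and a smaller decoy board at (124,250). The red tray with the grey stack is at (330,192). Bystanders are the yellow bin (262,160), pliers (412,195) and jar (122,174); the orange (277,234) and pink (352,250) plates are decoys. The board at (202,192) fits because it is the larger one and holds the blue panel. I'll confirm that in a crop.

Run:
```python
from h import *
def rect(P):
    c,s,a=cv2.minAreaRect((P[:,:2]*1000).astype(np.float32)); 
    b=cv2.boxPoints((c,s,a)); e=[b[1]-b[0],b[2]-b[1]]; e=max(e,key=np.linalg.norm); e=e*np.sign(e[0])
    return np.round(c,1),np.round(s,1),'yaw',round(float(np.arctan2(e[1],e[0])),4),'z',np.round(np.nanpercentile(P[:,2],[5,50,95])*1000,1)
for n in('top','side'):
    z=np.load(n+'.npz');im=z['im'].astype(int);W=z['W'];r,g,b=im[...,0],im[...,1],im[...,2]
    H=cv2.cvtColor(z['im'],cv2.COLOR_RGB2HSV)
    ok=np.isfinite(W[...,0])
    def sel(m,x0,x1,y0,y1):
        q=m&ok&(W[...,0]>x0)&(W[...,0]<x1)&(W[...,1]>y0)&(W[...,1]<y1); return W[q]
    blue=(b>1.5*r)&(b>80)&ok; P=W[blue]; c=np.median(P,0); print(n,'panel',len(P),rect(P))
    inb=(abs(W[...,0]-c[0])<.13)&(abs(W[...,1]-c[1])<.1)&ok&(W[...,2]>.036)
    print(' board',rect(W[inb]))
    red=(r>2*g)&(r>2*b)&(r>60)&ok&(W[...,2]>.02)&(W[...,1]<0.1)
    if n=='top':
        print(W[192,330],W[160,262],W[195,412],W[174,122],W[250,124],W[192,202])
        t=W[192,330]
    tr=ok&(W[...,2]>.05)&(np.hypot(W[...,0]-t[0],W[...,1]-t[1])<.09)
    print(' tray>50',rect(W[tr]))
    gr=ok&(abs(W[...,2]-.046)<.006)&(np.hypot(W[...,0]-t[0],W[...,1]-t[1])<.09)&(H[...,1]<60)
    print(' grey',rect(W[gr]))
im=np.load('top.npz')['im']; save('crop',cv2.resize(im[130:260,90:370],None,fx=2.8,fy=2.8,interpolation=cv2.INTER_CUBIC))
```

```text
top panel 899 (array([588.3, 161.7]), array([ 52.9, 107.5]), 'yaw', -0.2485, 'z', array([44.9, 48.4, 51.7]))
 board (array([592.6, 161. ]), array([ 91.2, 179.7]), 'yaw', -0.2355, 'z', array([42.4, 47.7, 55.8]))
[ 0.59054533 -0.16474308  0.04355287] [0.67975512 0.00627823 0.00214942] [ 0.59038322 -0.38897655  0.00167506] [0.62995591 0.35537477 0.06042157] [0.44182842 0.35038184 0.03287583] [0.58782197 0.15493553 0.04663808]
 tray>50 (array([ 594.1, -160.6]), array([116.8,  85. ]), 'yaw', 0.1349, 'z', array([50.7, 58.4, 66.5]))
 grey (array([ 588.5, -161.9]), array([109.9,  59.5]), 'yaw', 0.1326, 'z', array([42.3, 45.9, 49.4]))
side panel 842 (array([588.4, 161. ]), array([ 56.2, 108.7]), 'yaw', -0.2379, 'z', array([46.1, 48.2, 50.1]))
 board (array([593.1, 163.9]), array([ 88. , 181.4]), 'yaw', -0.2378, 'z', array([42.3, 47.7, 55. ]))
 tray>50 (array([ 597.5, -159.6]), array([108.5,  86.2]), 'yaw', 0.1316, 'z', array([50.6, 57.9, 66.4]))
 grey (array([ 588.1, -161.2]), array([108.1,  60.9]), 'yaw', 0.1484, 'z', array([43.9, 46.3, 48.3]))
```

View pics/crop.png

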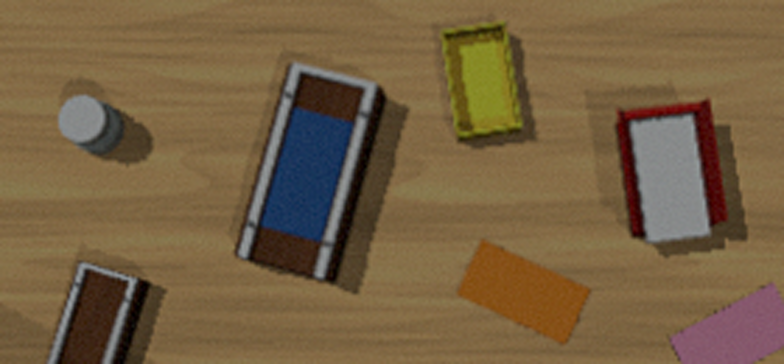

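The crop confirms it: the 180 x 90 board with rails holds the blue panel, and the other board is the smaller one. Next I'll move above the panel with the fingers shut.

```bash
cat >> h.py <<'E'
BC=np.array([.5929,.1625]);BY=-.2375   # board centre, yaw
TC=np.array([.5883,-.1615]);TY=.135     # tray home, yaw
def fr(c,y,a): # frame pt -> world xy
    return np.asarray(c)+np.array([[np.cos(y),-np.sin(y)],[np.sin(y),np.cos(y)]])@np.asarray(a)
def goal(xy,ztip,yaw,L=.186):
    s=read_state(); R0=R.from_rotvec(s['orientation'])
    Rt=R.from_euler('z',yaw+np.pi)*R.from_euler('x',np.pi)
    d=R0.inv()*Rt
    p=np.r_[xy,ztip+L]-s['tool_pos']
    print('slide',np.round(R0.inv().apply(p)*1e3,1),'dr',np.round(d.as_rotvec(),4),'dist',np.round(np.linalg.norm(p),3),'F',np.round(s['force'],2),'t',round(s['t'],2))
E
python3 -c "
from h import *
goal(fr(BC,BY,(16,0) and (.016,0)),.11,BY)"
```

```text
slide [-483.8 -197.9  108. ] dr [-0.0017 -0.0003 -0.2003] dist 0.534 F [-0.09 -0.14  0.56] t 0.1
```

Emit:
servo_tool:
  increments:
    - {"slide": [-484, -198, 60], "dr": [-0.002, 0, -0.2], "jaw": 1}
    - {"slide": [-484, -198, 60], "dr": [-0.002, 0, -0.2], "jaw": 1}
    - {"slide": [-484, -198, 60], "dr": [-0.002, 0, -0.2], "jaw": 1}
    - {"slide": [-484, -198, 60], "dr": [-0.002, 0, -0.2], "jaw": 1}
    - {"slide": [-484, -198, 60], "dr": [-0.002, 0, -0.2], "jaw": 1}
    - {"slide": [-484, -198, 60], "dr": [-0.002, 0, -0.2], "jaw": 1}
    - {"slide": [-484, -198, 60], "dr": [-0.002, 0, -0.2], "jaw": 1}
    - {"slide": [-484, -198, 60], "dr": [-0.002, 0, -0.2], "jaw": 1}
    - {"slide": [-484, -198, 60], "dr": [-0.002, 0, -0.2], "jaw": 1}
    - {"slide": [-484, -198, 60], "dr": [-0.002, 0, -0.2], "jaw": 1}
    - {"slide": [-484, -198, 60], "dr": [-0.002, 0, -0.2], "jaw": 1}
    - {"slide": [-484, -198, 60], "dr": [-0.002, 0, -0.2], "jaw": 1}
    - {"slide": [-484, -198, 60], "dr": [-0.002, 0, -0.2], "jaw": 1}
    - {"slide": [-484, -198, 60], "dr": [-0.002, 0, -0.2], "jaw": 1}
  force: 20

```text
t: 1.5
tool_pos: [0.6081, 0.1598, 0.3446]
orientation: [-0.371, -3.119, -0.003]
force: [-0.4, 0.8, 0.0]
opening: 0.0004
gripper_force: 0.0
```

Run:
```python
from h import *
im,W=grab('wrist'); np.savez('w1',im=im,W=W); save('w1',im)
goal(fr(BC,BY,(.016,0)),.06,BY)
i=im.astype(int);P=W[(i[...,2]>1.5*i[...,0])&(i[...,2]>60)&np.isfinite(W[...,0])]
c,s,a=cv2.minAreaRect((P[:,:2]*1000).astype(np.float32));print(c,s,a,np.median(P[:,2]))
```

```text
slide [-0.7 -1.4 98.8] dr [ 0.0022 -0.0001  0.0012] dist 0.099 F [-1.32 -0.1   0.3 ] t 1.55
(587.443603515625, 160.79971313476562) (57.72593688964844, 109.68673706054688) 75.41573333740234 0.04726391889020655
```

View pics/w1.png

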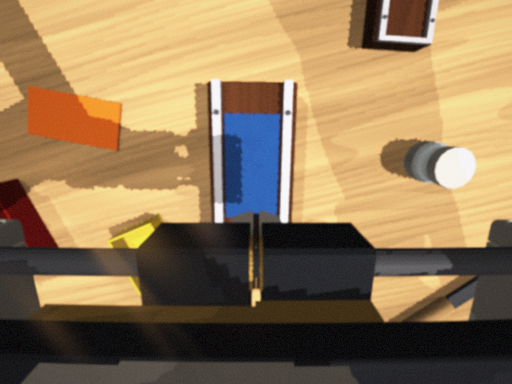

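The wrist view shows the panel in the channel, with the board's open edge at row 82 and the panel's front at row 112. The tips are centred over the panel, so I'll descend.

Emit:
servo_tool:
  increments:
    - {"slide": [0, -1, 50], "dr": [0, 0, 0], "jaw": 1}
    - {"slide": [0, -1, 90], "dr": [0, 0, 0], "jaw": 1}
    - {"slide": [0, -1, 104], "dr": [0, 0, 0], "jaw": 1}
    - {"slide": [0, -1, 107], "dr": [0, 0, 0], "jaw": 1}
    - {"slide": [0, -1, 107], "dr": [0, 0, 0], "jaw": 1}

```text
t: 2.05
tool_pos: [0.6089, 0.1588, 0.2391]
orientation: [0.371, 3.118, 0.004]
force: [-0.2, 0.4, 0.2]
opening: 0.0003
gripper_force: 0.0
```

```bash
python3 -c "
from h import *
goal(fr(BC,BY,(.016,0)),.048,BY)"
```

```text
slide [ 0.4 -0.2  5.1] dr [0.0025 0.0013 0.0006] dist 0.005 F [-0.2   0.38  0.25] t 2.05
```

Emit:
servo_tool:
  increments:
    - {"slide": [0, 0, 2], "dr": [0, 0, 0], "jaw": 1}
    - {"slide": [0, 0, 3], "dr": [0, 0, 0], "jaw": 1}
    - {"slide": [0, 0, 4], "dr": [0, 0, 0], "jaw": 1}
    - {"slide": [0, 0, 4], "dr": [0, 0, 0], "jaw": 1}

```text
t: 2.45
tool_pos: [0.6089, 0.1581, 0.2344]
orientation: [0.373, 3.118, 0.004]
force: [-1.0, 0.7, 2.6]
opening: 0.0005
gripper_force: 0.9
```

Emit:
servo_tool:
  increments:
    - {"slide": [0, 0, 1], "dr": [0, 0, 0], "jaw": 1}
    - {"slide": [0, 0, 1.5], "dr": [0, 0, 0], "jaw": 1}
    - {"slide": [0, 0, 1.5], "dr": [0, 0, 0], "jaw": 1}

```text
t: 2.75
tool_pos: [0.6092, 0.1582, 0.2344]
orientation: [0.372, 3.117, 0.004]
force: [-3.8, -0.3, 10.8]
opening: 0.0008
gripper_force: 5.5
```

Emit:
servo_tool:
  increments:
    - {"slide": [4, 0, 0], "dr": [0, 0, 0], "jaw": 1}
    - {"slide": [10, 0, 0], "dr": [0, 0, 0], "jaw": 1}
    - {"slide": [16, 0, 0], "dr": [0, 0, 0], "jaw": 1}
    - {"slide": [22, 0, 0], "dr": [0, 0, 0], "jaw": 1}
    - {"slide": [28, 0, 0], "dr": [0, 0, 0], "jaw": 1}
    - {"slide": [34, 0, 0], "dr": [0, 0, 0], "jaw": 1}
    - {"slide": [40, 0, 0], "dr": [0, 0, 0], "jaw": 1}
    - {"slide": [40, 0, 0], "dr": [0, 0, 0], "jaw": 1}

```text
t: 3.55
tool_pos: [0.5704, 0.1678, 0.2344]
orientation: [0.372, 3.116, 0.005]
force: [-1.3, -0.0, 7.6]
opening: 0.0005
gripper_force: 4.4
```

```bash
cat >> h.py <<'E'
def panel(n='top'):
    im,W=grab(n); i=im.astype(int)
    P=W[(i[...,2]>1.5*i[...,0])&(i[...,2]>60)&np.isfinite(W[...,0])]
    P=P[abs(P[:,2]-np.median(P[:,2]))<.02]
    def loc(c,y):
        Q=(P[:,:2]-c)@np.array([[np.cos(y),-np.sin(y)],[np.sin(y),np.cos(y)]])
        return np.round(np.percentile(Q,[.7,99.3],0).T*1e3,1).tolist()
    print(n,len(P),'edge frame x,y range',loc(fr(BC,BY,(-.09,0)),BY),'tray',loc(TC,TY),'z',np.median(P[:,2]),np.round(cv2.minAreaRect((P[:,:2]*1e3).astype(np.float32))[2],1))
    return im,W
E
python3 -c "
from h import *
im,W=panel('wrist');panel('side');save('w2',im);print(read_state()['force'])"
```

```text
wrist 9934 edge frame x,y range [[-7.5, 64.4], [-30.1, 25.4]] tray [[-50.1, 29.7], [305.3, 375.8]] z 0.047324552868646015 76.1
side 522 edge frame x,y range [[-7.8, 57.2], [-29.0, 26.3]] tray [[-49.0, 19.7], [311.3, 378.5]] z 0.04806613931763593 75.6
[-2.28908457 -0.0492929  10.09857754]
```

The panel followed the tips fully: its origin is now about 46 mm from the edge. I'll drag 33 mm more.

Emit:
servo_tool:
  increments:
    - {"slide": [4, 0, 0], "dr": [0, 0, 0], "jaw": 1}
    - {"slide": [10, 0, 0], "dr": [0, 0, 0], "jaw": 1}
    - {"slide": [16, 0, 0], "dr": [0, 0, 0], "jaw": 1}
    - {"slide": [22, 0, 0], "dr": [0, 0, 0], "jaw": 1}
    - {"slide": [28, 0, 0], "dr": [0, 0, 0], "jaw": 1}
    - {"slide": [33, 0, 0], "dr": [0, 0, 0], "jaw": 1}
    - {"slide": [33, 0, 0], "dr": [0, 0, 0], "jaw": 1}
    - {"slide": [33, 0, 0], "dr": [0, 0, 0], "jaw": 1}

```text
t: 4.45
tool_pos: [0.5386, 0.1756, 0.2344]
orientation: [0.372, 3.116, 0.005]
force: [-1.6, 0.3, 9.3]
opening: 0.0007
gripper_force: 4.9
```

```bash
python3 -c "
from h import *
im,W=panel('wrist');panel('side');save('w3',im);print(read_state()['force'])"
```

```text
wrist 9860 edge frame x,y range [[-40.4, 31.6], [-29.8, 25.2]] tray [[-80.8, -0.8], [317.4, 387.8]] z 0.04733753384968836 75.7
side 515 edge frame x,y range [[-40.7, 22.1], [-28.0, 27.5]] tray [[-79.6, -14.7], [324.5, 389.7]] z 0.04794257174089997 76.1
[-1.88243162 -0.56035806  9.92619889]
```

```bash
python3 -c "
from h import *
goal(fr(BC,BY,(-.114,-.0017)),.0275,BY)"
```

```text
slide [58.2 -1.7 20.7] dr [ 0.0036  0.0031 -0.0003] dist 0.062 F [-1.88 -0.56  9.93] t 4.55
```

Emit:
servo_tool:
  increments:
    - {"slide": [0, 0, -3], "dr": [0, 0, 0], "jaw": 1}
    - {"slide": [0, 0, -15], "dr": [0, 0, 0], "jaw": 1}
    - {"slide": [0, 0, -40], "dr": [0, 0, 0], "jaw": 0.5}
    - {"slide": [30, -2, -40], "dr": [0.003, 0.003, 0], "jaw": 0}
    - {"slide": [58, -2, -40], "dr": [0.003, 0.003, 0], "jaw": 0}
    - {"slide": [58, -2, -40], "dr": [0.003, 0.003, 0], "jaw": 0}
    - {"slide": [58, -2, -40], "dr": [0.003, 0.003, 0], "jaw": 0}
    - {"slide": [58, -2, -40], "dr": [0.003, 0.003, 0], "jaw": 0}
    - {"slide": [58, -2, -40], "dr": [0.003, 0.003, 0], "jaw": 0}

```text
t: 5.45
tool_pos: [0.4816, 0.1868, 0.2725]
orientation: [-0.373, -3.117, 0.001]
force: [0.2, 0.0, 0.2]
opening: 0.0515
gripper_force: 0.0
```

```bash
python3 -c "
from h import *
im,W=panel('top');panel('side');panel('wrist')
goal(fr(BC,BY,(-.114,-.0017)),.0275,BY);print(read_state()['opening'])"
```

```text
top 363 edge frame x,y range [[19.8, 68.6], [-29.3, 24.1]] tray [[-25.1, 33.5], [304.0, 353.7]] z 0.048367384344314396 76.2
side 479 edge frame x,y range [[-39.2, 68.9], [-28.1, 27.8]] tray [[-67.4, 33.7], [305.3, 389.9]] z 0.04799814390631836 74.0
wrist 6006 edge frame x,y range [[-40.4, 66.4], [-30.2, 25.2]] tray [[-80.4, 30.9], [304.7, 387.5]] z 0.047250139676593354 75.1
slide [-0.4  1.  58.7] dr [-0.0011 -0.0029 -0.0008] dist 0.059 F [ 0.36 -0.23 -0.36] t 5.6
0.06423067621739767
```

Emit:
servo_tool:
  increments:
    - {"slide": [0, 1, 0], "dr": [0, 0, 0], "jaw": 0}
    - {"slide": [0, 1, 0], "dr": [0, 0, 0], "jaw": 0}
    - {"slide": [0, 1, 0], "dr": [0, 0, 0], "jaw": 0}
    - {"slide": [0, 1, 20], "dr": [0, 0, 0], "jaw": 0}
    - {"slide": [0, 1, 35], "dr": [0, 0, 0], "jaw": 0}
    - {"slide": [0, 1, 50], "dr": [0, 0, 0], "jaw": 0}
    - {"slide": [0, 1, 58], "dr": [0, 0, 0], "jaw": 0}
    - {"slide": [0, 1, 58], "dr": [0, 0, 0], "jaw": 0}
    - {"slide": [0, 1, 58], "dr": [0, 0, 0], "jaw": 0}

```text
t: 6.5
tool_pos: [0.4809, 0.188, 0.2142]
orientation: [-0.372, -3.116, 0.001]
force: [0.8, -0.4, 0.4]
opening: 0.0926
gripper_force: 0.0
```

```bash
python3 -c "
from h import *
im,W=panel('side')
goal(fr(BC,BY,(-.114,-.0017)),.0275,BY);print(read_state()['opening'])
a=cv2.resize(im[200:300,180:330],None,fx=4,fy=4);b,_=grab('wrist');save('pre',np.vstack([a[:,:512],b])[:600] if 0 else np.hstack([a[:384,:400],b[:,56:456]]))"
```

```text
side 359 edge frame x,y range [[-37.4, 68.8], [-29.9, 24.4]] tray [[-78.4, 33.7], [305.3, 361.3]] z 0.04805187719183099 76.8
slide [-0.6 -0.2  1.3] dr [-0.0007 -0.0022 -0.0003] dist 0.001 F [ 0.02 -0.46  0.05] t 6.55
0.09306092930453255
```

View pics/pre.png

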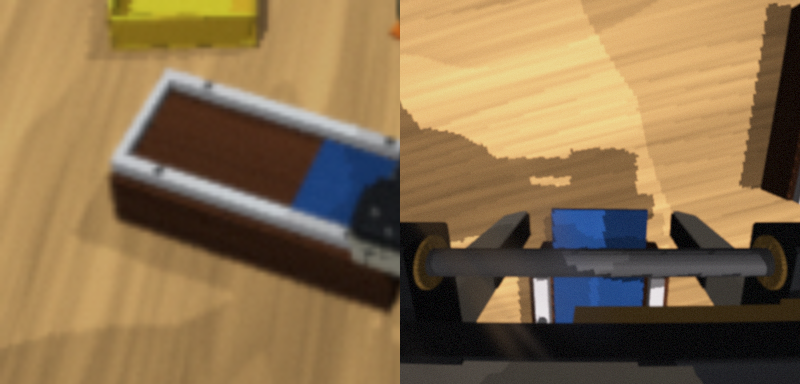

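The fingers straddle the panel's overhang, centred on it at about column 600 of the composite. Closing.

Emit:
servo_tool:
  increments:
    - {"slide": [0, 0, 0.5], "dr": [0, 0, 0], "jaw": 1}
    - {"slide": [0, 0, 0.5], "dr": [0, 0, 0], "jaw": 1}
    - {"slide": [0, 0, 0.5], "dr": [0, 0, 0], "jaw": 1}
    - {"slide": [0, 0, 0.5], "dr": [0, 0, 0], "jaw": 1}
    - {"slide": [0, 0, 0.5], "dr": [0, 0, 0], "jaw": 1}
    - {"slide": [0, 0, 0.5], "dr": [0, 0, 0], "jaw": 1}
    - {"slide": [0, 0, 0.5], "dr": [0, 0, 0], "jaw": 1}
    - {"slide": [0, 0, 0.5], "dr": [0, 0, 0], "jaw": 1}
    - {"slide": [0, 0, 0.5], "dr": [0, 0, 0], "jaw": 1}
  force: 35

```text
t: 7.5
tool_pos: [0.4809, 0.188, 0.2137]
orientation: [-0.372, -3.117, 0.001]
force: [-0.2, 0.2, 0.3]
opening: 0.0551
gripper_force: 35.0
```

Gripped; the opening is 55 mm. Lift.

Emit:
servo_tool:
  increments:
    - {"slide": [0, 0, -3], "dr": [0, 0, 0], "jaw": 1}
    - {"slide": [0, 0, -10], "dr": [0, 0, 0], "jaw": 1}
    - {"slide": [0, 0, -25], "dr": [0, 0, 0], "jaw": 1}
    - {"slide": [0, 0, -45], "dr": [0, 0, 0], "jaw": 1}
    - {"slide": [0, 0, -70], "dr": [0, 0, 0], "jaw": 1}
    - {"slide": [0, 0, -80], "dr": [0, 0, 0], "jaw": 1}
    - {"slide": [0, 0, -80], "dr": [0, 0, 0], "jaw": 1}
    - {"slide": [0, 0, -80], "dr": [0, 0, 0], "jaw": 1}

```text
t: 8.3
tool_pos: [0.4809, 0.1879, 0.2935]
orientation: [-0.372, -3.117, 0.001]
force: [-0.8, -0.2, -0.7]
opening: 0.0548
gripper_force: 35.0
```

```bash
cat >> h.py <<'E'
def tilt(n):
    im,W=panel(n); i=im.astype(int); s=read_state()
    P=W[(i[...,2]>1.5*i[...,0])&(i[...,2]>60)&np.isfinite(W[...,0])]
    P=P[abs(P[:,2]-np.median(P[:,2]))<.025]
    Q=R.from_rotvec(s['orientation']).inv().apply(P-s['tool_pos'])
    c=np.linalg.lstsq(np.c_[Q[:,:2],np.ones(len(Q))],Q[:,2],rcond=None)[0]
    print(' tool frame plane slope x,y,z0',np.round(c,4),'x range',np.round(np.percentile(Q[:,0],[.7,99.3])*1e3,1),'y',np.round(np.percentile(Q[:,1],[.7,99.3])*1e3,1))
E
python3 -c "
from h import *
for n in('side','top','wrist'): tilt(n)
goal(fr(TC,TY,(-.069,0)),.12,TY)"
```

```text
side 278 edge frame x,y range [[34.2, 67.8], [-27.6, 27.2]] tray [[-11.7, 35.1], [305.3, 363.2]] z 0.1273783134257102 75.2
 tool frame plane slope x,y,z0 [-0.0164 -0.0028  0.1638] x range [-93.5 -59.9] y [-25.5  29.3]
top 394 edge frame x,y range [[16.5, 68.3], [-29.8, 21.7]] tray [[-29.0, 32.8], [303.8, 350.8]] z 0.12647653690826305 75.1
 tool frame plane slope x,y,z0 [-0.0024  0.0123  0.1655] x range [-94.2 -42.5] y [-27.6  23.9]
wrist 6011 edge frame x,y range [[-41.8, 21.2], [-29.7, 24.8]] tray [[-82.6, -10.2], [320.6, 389.2]] z 0.1257630622438574 75.6
 tool frame plane slope x,y,z0 [-0.0052 -0.0007  0.1664] x range [-47.2  15.8] y [-27.5  27. ]
slide [-122.7 -339.3  -13.6] dr [-0.0013 -0.0053 -0.3728] dist 0.361 F [-0.4   0.75 -1.98] t 8.45
```

The panel is held flat, with its centre 39 mm behind the pads. Now to the tray.

Emit:
servo_tool:
  increments:
    - {"slide": [-15, -40, -5], "dr": [-0.001, -0.005, -0.05], "jaw": 1}
    - {"slide": [-30, -80, -10], "dr": [-0.001, -0.005, -0.1], "jaw": 1}
    - {"slide": [-45, -120, -14], "dr": [-0.001, -0.005, -0.15], "jaw": 1}
    - {"slide": [-60, -160, -14], "dr": [-0.001, -0.005, -0.2], "jaw": 1}
    - {"slide": [-75, -200, -14], "dr": [-0.001, -0.005, -0.25], "jaw": 1}
    - {"slide": [-90, -240, -14], "dr": [-0.001, -0.005, -0.3], "jaw": 1}
    - {"slide": [-105, -280, -14], "dr": [-0.001, -0.005, -0.34], "jaw": 1}
    - {"slide": [-115, -315, -14], "dr": [-0.001, -0.005, -0.373], "jaw": 1}
    - {"slide": [-123, -339, -14], "dr": [-0.001, -0.005, -0.373], "jaw": 1}
    - {"slide": [-123, -339, -14], "dr": [-0.001, -0.005, -0.373], "jaw": 1}
    - {"slide": [-123, -339, -14], "dr": [-0.001, -0.005, -0.373], "jaw": 1}

```text
t: 9.55
tool_pos: [0.5204, -0.1706, 0.3065]
orientation: [-0.21, 3.134, 0.003]
force: [-0.5, 0.5, -0.3]
opening: 0.0546
gripper_force: 35.0
```

Run:
```python
from h import *
for n in('side','top','wrist'): tilt(n)
for n in('top','side'):
    im,W=grab(n);i=im.astype(int)
    m=(i[...,0]>2*i[...,1])&(i[...,0]>50)&(W[...,2]>.045)&(np.hypot(W[...,0]-TC[0],W[...,1]-TC[1])<.1)
    Q=(W[m][:,:2]-TC)@np.array([[np.cos(TY),-np.sin(TY)],[np.sin(TY),np.cos(TY)]])
    print(n,'tray red local',np.round(np.percentile(Q,[1,99],0)*1e3,1).tolist())
    a=cv2.resize(im[130:250,270:390] if n=='top' else im[110:200,210:330],(400,400),interpolation=cv2.INTER_CUBIC)
    b=a if n=='top' else np.hstack([b,a])
save('ab',b)
goal(fr(TC,TY,(-.069,0)),.0285,TY)
```

```text
side 293 edge frame x,y range [[104.6, 192.4], [-347.5, -283.9]] tray [[-51.0, 23.2], [-26.9, 30.0]] z 0.14094406718518793 7.1
 tool frame plane slope x,y,z0 [-0.0069  0.0006  0.1654] x range [-91.4 -17.2] y [-28.  29.]
top 178 edge frame x,y range [[133.7, 183.6], [-310.1, -283.4]] tray [[-20.2, 24.6], [-1.5, 28.4]] z 0.14052059328114042 88.6
 tool frame plane slope x,y,z0 [-0.021   0.0021  0.1648] x range [-92.5 -47.8] y [-3.  26.9]
wrist 5951 edge frame x,y range [[76.3, 148.7], [-367.2, -300.8]] tray [[-84.0, -20.9], [-25.9, 28.4]] z 0.14040662152595781 6.4
 tool frame plane slope x,y,z0 [-0.0052 -0.0023  0.1667] x range [-46.9  16.2] y [-27.5  26.9]
top tray red local [[-44.0, -30.9], [62.0, 59.4]]
side tray red local [[-44.9, -41.0], [62.6, 41.3]]
slide [ 1.3 -1.4 93. ] dr [0.0005 0.0019 0.0017] dist 0.093 F [-0.6  -0.1  -0.17] t 9.8
```

View pics/ab.png

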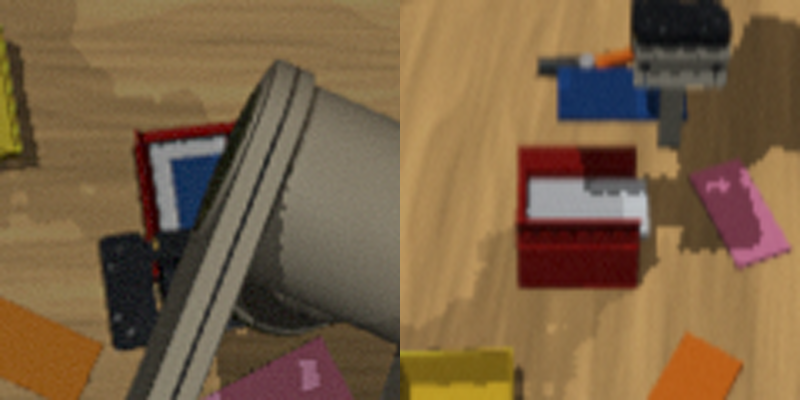

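The panel is level and about 1.4 mm to the left of the tray's middle; I'll correct that while lowering.

Emit:
servo_tool:
  increments:
    - {"slide": [1, -1.5, 15], "dr": [0, 0.002, 0.002], "jaw": 1}
    - {"slide": [1, -1.5, 35], "dr": [0, 0.002, 0.002], "jaw": 1}
    - {"slide": [1, -1.5, 55], "dr": [0, 0.002, 0.002], "jaw": 1}
    - {"slide": [1, -1.5, 67], "dr": [0, 0.002, 0.002], "jaw": 1}
    - {"slide": [1, -1.5, 76], "dr": [0, 0.002, 0.002], "jaw": 1}
    - {"slide": [1, -1.5, 83], "dr": [0, 0.002, 0.002], "jaw": 1}
    - {"slide": [1, -1.5, 87], "dr": [0, 0.002, 0.002], "jaw": 1}
    - {"slide": [1, -1.5, 87], "dr": [0, 0.002, 0.002], "jaw": 1}
    - {"slide": [1, -1.5, 87], "dr": [0, 0.002, 0.002], "jaw": 1}

```text
t: 10.7
tool_pos: [0.5205, -0.1722, 0.2213]
orientation: [-0.209, 3.134, -0.0]
force: [0.7, -0.7, -0.2]
opening: 0.0549
gripper_force: 35.0
```

Run:
```python
from h import *
for n in('side','wrist'): tilt(n)
goal(fr(TC,TY,(-.069,0)),.0285,TY)
```

```text
side 252 edge frame x,y range [[104.0, 190.4], [-351.2, -288.4]] tray [[-52.3, 23.4], [-29.1, 26.7]] z 0.05562757592332834 2.6
 tool frame plane slope x,y,z0 [-0.007  -0.0078  0.1655] x range [-91.8 -16.1] y [-27.4  28.3]
wrist 6018 edge frame x,y range [[77.1, 149.6], [-370.2, -303.3]] tray [[-84.2, -21.4], [-29.6, 25.6]] z 0.05491333729723406 5.6
 tool frame plane slope x,y,z0 [-0.0055 -0.0035  0.1665] x range [-46.9  15.9] y [-27.9  27.2]
slide [0.4 1.5 7. ] dr [-0.0006  0.0012 -0.0018] dist 0.007 F [-0.88  0.08 -1.06] t 10.8
```

Emit:
servo_tool:
  increments:
    - {"slide": [0, 1.3, 2], "dr": [0, 0, 0], "jaw": 1}
    - {"slide": [0, 1.3, 4], "dr": [0, 0, 0], "jaw": 1}
    - {"slide": [0, 1.3, 5], "dr": [0, 0, 0], "jaw": 1}
    - {"slide": [0, 1.3, 5], "dr": [0, 0, 0], "jaw": 1}

```text
t: 11.2
tool_pos: [0.5199, -0.1707, 0.2154]
orientation: [0.209, -3.134, -0.0]
force: [-0.0, -0.4, -0.5]
opening: 0.0546
gripper_force: 35.0
```

Emit:
servo_tool:
  increments:
    - {"slide": [0, 0, 0.6], "dr": [0, 0, 0], "jaw": 1}
    - {"slide": [0, 0, 1.2], "dr": [0, 0, 0], "jaw": 1}
    - {"slide": [0, 0, 1.2], "dr": [0, 0, 0], "jaw": 1}

```text
t: 11.5
tool_pos: [0.5201, -0.1708, 0.2147]
orientation: [-0.209, 3.134, -0.0]
force: [-0.9, 0.2, 1.4]
opening: 0.055
gripper_force: 35.0
```

Emit:
servo_tool:
  increments:
    - {"slide": [0, 0, 0.3], "dr": [0, 0, 0], "jaw": 1}
    - {"slide": [0, 0, 0.3], "dr": [0, 0, 0], "jaw": 1}

```text
t: 11.7
tool_pos: [0.5202, -0.1708, 0.2145]
orientation: [-0.209, 3.134, -0.0]
force: [-1.4, 0.4, 2.5]
opening: 0.0548
gripper_force: 35.0
```

Run:
```python
from h import *
for n in('side','wrist'): tilt(n)
goal(fr(TC,TY,(-.069,0)),.0285,TY)
```

```text
side 202 edge frame x,y range [[105.5, 190.3], [-349.1, -292.9]] tray [[-50.3, 23.4], [-28.0, 26.2]] z 0.05016406562503904 0.8
 tool frame plane slope x,y,z0 [ 0.0177 -0.004   0.1656] x range [-92.1 -18.4] y [-27.8  26.4]
wrist 6039 edge frame x,y range [[76.2, 147.9], [-368.9, -302.3]] tray [[-84.6, -22.5], [-27.6, 27.1]] z 0.04823759047307037 6.3
 tool frame plane slope x,y,z0 [ 0.0148 -0.0018  0.1664] x range [-46.2  15.9] y [-27.5  27.3]
slide [ 0.2  0.1 -0. ] dr [-0.0001  0.0004 -0.0019] dist 0.0 F [-0.66 -0.21  3.63] t 11.8
```

Contact is made; pressing down outside the stack's edge tips the far end up slightly. I'll ease off and let go.

Emit:
servo_tool:
  increments:
    - {"slide": [0, 0, -0.6], "dr": [0, 0, 0], "jaw": 1}
    - {"slide": [0, 0, -0.8], "dr": [0, 0, 0], "jaw": 1}
    - {"slide": [0, 0, -0.8], "dr": [0, 0, 0], "jaw": 0.3}
    - {"slide": [0, 0, -0.8], "dr": [0, 0, 0], "jaw": 0}
    - {"slide": [0, 0, -0.8], "dr": [0, 0, 0], "jaw": 0}
    - {"slide": [0, 0, -0.8], "dr": [0, 0, 0], "jaw": 0}
    - {"slide": [0, 0, -0.8], "dr": [0, 0, 0], "jaw": 0}
    - {"slide": [0, 0, -0.8], "dr": [0, 0, 0], "jaw": 0}
    - {"slide": [0, 0, -0.8], "dr": [0, 0, 0], "jaw": 0}

```text
t: 12.7
tool_pos: [0.52, -0.1708, 0.215]
orientation: [-0.209, 3.135, 0.0]
force: [-0.4, 0.1, -0.9]
opening: 0.0929
gripper_force: 0.0
```

Run:
```python
from h import *
for n in('side','wrist'): tilt(n)
goal(fr(TC,TY,(-.107,0)),.034,TY);print(read_state()['opening'])
```

```text
side 200 edge frame x,y range [[108.6, 189.4], [-349.1, -294.2]] tray [[-51.7, 23.4], [-25.0, 18.6]] z 0.049207137306513674 6.5
 tool frame plane slope x,y,z0 [-0.0006 -0.0164  0.1656] x range [-92.3 -17.2] y [-24.9  18.7]
wrist 6365 edge frame x,y range [[75.9, 160.1], [-368.5, -302.0]] tray [[-85.0, -10.8], [-27.8, 27.2]] z 0.04828615836116162 7.0
 tool frame plane slope x,y,z0 [ 0.     -0.0003  0.1667] x range [-58.1  16.2] y [-27.7  27.1]
slide [38.1 -0.1 -5. ] dr [ 0.0001  0.0001 -0.0018] dist 0.038 F [ 0.72  0.72 -0.19] t 12.8
0.09286478034496684
```

The panel lies flat and released, about 30 mm short of home. Next: rise, go in front of it, shut the fingers and lower.

Emit:
servo_tool:
  increments:
    - {"slide": [0, 0, -15], "dr": [0, 0, 0], "jaw": 0}
    - {"slide": [0, 0, -45], "dr": [0, 0, 0], "jaw": 0}
    - {"slide": [20, 0, -50], "dr": [0, 0, 0], "jaw": 1}
    - {"slide": [38, 0, -50], "dr": [0, 0, 0], "jaw": 1}
    - {"slide": [38, 0, -50], "dr": [0, 0, 0], "jaw": 1}
    - {"slide": [38, 0, -50], "dr": [0, 0, 0], "jaw": 1}
    - {"slide": [38, 0, -50], "dr": [0, 0, 0], "jaw": 1}
    - {"slide": [38, 0, -50], "dr": [0, 0, 0], "jaw": 1}
    - {"slide": [38, 0, -50], "dr": [0, 0, 0], "jaw": 1}
    - {"slide": [38, 0, -50], "dr": [0, 0, 0], "jaw": 1}
    - {"slide": [38, 0, -50], "dr": [0, 0, 0], "jaw": 1}
    - {"slide": [38, 0, -50], "dr": [0, 0, 0], "jaw": 1}
    - {"slide": [38, 0, -20], "dr": [0, 0, 0], "jaw": 1}
    - {"slide": [38, 0, -5], "dr": [0, 0, 0], "jaw": 1}
    - {"slide": [38, 0, -5], "dr": [0, 0, 0], "jaw": 1}
  force: 20

```text
t: 14.3
tool_pos: [0.4809, -0.1751, 0.2171]
orientation: [0.209, -3.13, -0.005]
force: [-0.2, 0.7, -0.3]
opening: 0.0005
gripper_force: 0.0
```

Run:
```python
from h import *
for n in('side','top'): tilt(n)
goal(fr(TC,TY,(-.066,0)),.034,TY);print(read_state()['opening'])
```

```text
side 351 edge frame x,y range [[78.9, 188.7], [-362.4, -297.0]] tray [[-82.6, 23.4], [-25.9, 29.6]] z 0.04934703966323135 7.6
 tool frame plane slope x,y,z0 [0.0042 0.0012 0.1695] x range [-131.5  -25.5] y [-26.7  28.7]
top 548 edge frame x,y range [[89.1, 188.9], [-337.8, -284.9]] tray [[-68.2, 23.6], [-26.4, 28.5]] z 0.0490179983712009 5.5
 tool frame plane slope x,y,z0 [ 0.0002 -0.0113  0.1709] x range [-130.8  -39. ] y [-26.5  28.3]
slide [-41.1  -0.1  -0.2] dr [ 0.0009 -0.001  -0.0018] dist 0.041 F [-0.49 -0.52  0.07] t 14.4
0.00034410176221807347
```

Emit:
servo_tool:
  increments:
    - {"slide": [-8, 0, 0], "dr": [0, 0, 0], "jaw": 1}
    - {"slide": [-12, 0, 0], "dr": [0, 0, 0], "jaw": 1}
    - {"slide": [-15, 0, 0], "dr": [0, 0, 0], "jaw": 1}
    - {"slide": [-18, 0, 0], "dr": [0, 0, 0], "jaw": 1}
    - {"slide": [-21, 0, 0], "dr": [0, 0, 0], "jaw": 1}
    - {"slide": [-24, 0, 0], "dr": [0, 0, 0], "jaw": 1}
    - {"slide": [-27, 0, 0], "dr": [0, 0, 0], "jaw": 1}
    - {"slide": [-30, 0, 0], "dr": [0, 0, 0], "jaw": 1}
    - {"slide": [-33, 0, 0], "dr": [0, 0, 0], "jaw": 1}
    - {"slide": [-36, 0, 0], "dr": [0, 0, 0], "jaw": 1}
    - {"slide": [-38, 0, 0], "dr": [0, 0, 0], "jaw": 1}
    - {"slide": [-38, 0, 0], "dr": [0, 0, 0], "jaw": 1}

```text
t: 15.6
tool_pos: [0.5203, -0.1707, 0.22]
orientation: [-0.209, 3.134, 0.0]
force: [-0.5, 0.8, -0.2]
opening: 0.0009
gripper_force: 0.0
```

Run:
```python
from h import *
for n in('side','wrist'): tilt(n)
goal(fr(TC,TY,(-.0625,0)),.034,TY)
```

```text
side 299 edge frame x,y range [[100.6, 215.5], [-350.9, -284.7]] tray [[-57.7, 51.0], [-26.4, 27.4]] z 0.0492504198165464 89.0
 tool frame plane slope x,y,z0 [ 0.0018 -0.0144  0.1708] x range [-119.7  -11.1] y [-26.3  27.4]
wrist 120 edge frame x,y range [[129.3, 145.6], [-329.0, -322.1]] tray [[-34.9, -18.0], [-2.5, 2.1]] z 0.04832193186167865 7.4
 tool frame plane slope x,y,z0 [0.0036 0.0691 0.1718] x range [-50.8 -34. ] y [-2.5  2.1]
slide [-6.4 -0.  -0. ] dr [ 0.0002  0.0001 -0.0017] dist 0.006 F [-0.78 -0.37 -0.78] t 15.7
```

Emit:
servo_tool:
  increments:
    - {"slide": [-1, 0, 0], "dr": [0, 0, 0], "jaw": 1}
    - {"slide": [-2, 0, 0], "dr": [0, 0, 0], "jaw": 1}
    - {"slide": [-3, 0, 0], "dr": [0, 0, 0], "jaw": 1}
    - {"slide": [-3, 0, 0], "dr": [0, 0, 0], "jaw": 1}

```text
t: 16.1
tool_pos: [0.5231, -0.1703, 0.2201]
orientation: [-0.209, 3.134, 0.0]
force: [0.6, 0.0, -1.1]
opening: 0.0007
gripper_force: 0.0
```

Emit:
servo_tool:
  increments:
    - {"slide": [-1, 0, 0], "dr": [0, 0, 0], "jaw": 1}
    - {"slide": [-2, 0, 0], "dr": [0, 0, 0], "jaw": 1}
    - {"slide": [-2, 0, 0], "dr": [0, 0, 0], "jaw": 1}

```text
t: 16.4
tool_pos: [0.5249, -0.1701, 0.2199]
orientation: [0.209, -3.134, -0.0]
force: [-1.1, 0.7, 1.6]
opening: 0.0008
gripper_force: 0.6
```

Emit:
servo_tool:
  increments:
    - {"slide": [-1, 0, 0], "dr": [0, 0, 0], "jaw": 1}
    - {"slide": [-1, 0, 0], "dr": [0, 0, 0], "jaw": 1}
    - {"slide": [-1, 0, 0], "dr": [0, 0, 0], "jaw": 1}

```text
t: 16.7
tool_pos: [0.5253, -0.1701, 0.2198]
orientation: [0.209, -3.132, -0.001]
force: [-6.7, -1.3, 3.8]
opening: 0.0001
gripper_force: 3.1
```

Run:
```python
from h import *
for n in('side','top'): tilt(n)
goal(fr(TC,TY,(-.0625,0)),.034,TY)
```

```text
side 284 edge frame x,y range [[106.9, 217.1], [-347.5, -285.7]] tray [[-51.7, 53.8], [-26.0, 26.5]] z 0.049446810049531574 0.7
 tool frame plane slope x,y,z0 [ 1.000e-04 -1.330e-02  1.702e-01] x range [-117.8  -12.2] y [-26.   26.5]
top 280 edge frame x,y range [[132.8, 216.4], [-310.6, -271.9]] tray [[-20.2, 53.6], [-13.2, 29.2]] z 0.0487228071527008 67.7
 tool frame plane slope x,y,z0 [-0.0041 -0.002   0.1704] x range [-117.5  -43.7] y [-13.1  29.3]
slide [-1.1 -0.  -0.3] dr [ 0.0006 -0.0022 -0.0019] dist 0.001 F [-5.99 -0.52  3.71] t 16.8
```

The force rose to 7 N, so the panel has met the stop. Backing off and looking.

Emit:
servo_tool:
  increments:
    - {"slide": [2, 0, 0], "dr": [0, 0, 0], "jaw": 1}
    - {"slide": [10, 0, 0], "dr": [0, 0, 0], "jaw": 1}
    - {"slide": [40, 0, 0], "dr": [0, 0, 0], "jaw": 1}
    - {"slide": [70, 0, -40], "dr": [0, 0, 0], "jaw": 1}
    - {"slide": [90, 0, -90], "dr": [0, 0, 0], "jaw": 1}
    - {"slide": [90, 0, -120], "dr": [0, 0, 0], "jaw": 1}
    - {"slide": [90, 0, -120], "dr": [0, 0, 0], "jaw": 1}
    - {"slide": [90, 0, -120], "dr": [0, 0, 0], "jaw": 1}

```text
t: 17.6
tool_pos: [0.4368, -0.1821, 0.341]
orientation: [-0.209, 3.132, -0.002]
force: [-0.5, -0.0, 0.2]
opening: 0.0006
gripper_force: 0.0
```

Run:
```python
from h import *
for n in('side','top'): tilt(n)
a,_=grab('top');b,_=grab('side')
f=lambda x:cv2.resize(x,(400,400),interpolation=cv2.INTER_CUBIC)
save('end',np.hstack([f(a[130:250,270:390]),f(b[120:200,220:300])]));print(read_state()['force'])
```

```text
side 323 edge frame x,y range [[106.2, 216.6], [-354.3, -284.8]] tray [[-52.5, 53.8], [-26.2, 24.9]] z 0.049392873658358455 1.7
 tool frame plane slope x,y,z0 [ 0.002  -0.0091  0.2905] x range [-206.9 -100.6] y [-26.2  24.8]
top 959 edge frame x,y range [[106.0, 215.9], [-354.6, -273.8]] tray [[-53.6, 52.9], [-25.9, 29.2]] z 0.048965137930173784 7.4
 tool frame plane slope x,y,z0 [ 0.0029 -0.0047  0.2899] x range [-206.6 -100. ] y [-26.5  28.6]
[-0.32190199 -0.4481803  -0.83042226]
```

View pics/end.png

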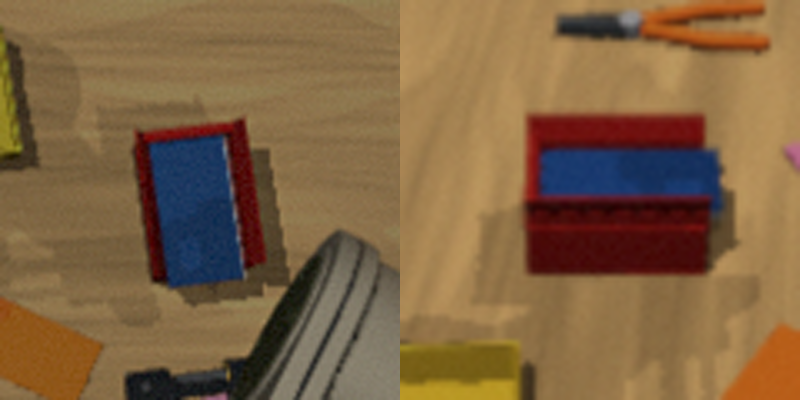

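The panel lies home against the rear stop, between the walls and covering the grey stack. In the left view its far end is at about row 140 and its front at row 285. Handing in.

```bash
python3 -c "
from plant import close_job
print(close_job())"
```

```text
the job is handed in; nothing more can be done
None
```

The job is handed in at about 18 s of the 59 s: the blue panel was slid out, gripped, set down on the grey stack and pushed to the rear stop, which showed as a force of about 7 N, and the last pictures show it flat and home with the arm clear.

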